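Snug the gluing press crosswise

ROBOT

A 6-joint arm with a two-finger parallel gripper is mounted at the origin on the work surface. World frame = base frame: x ahead of the robot, y to its left, z up, the work surface at z = 0. Lengths are in m, angles in rad, forces in N, time in s.
With the tool pointing down it reaches from about 0.275 to 0.975 m from the base axis. Payload 8.4 kg.
Tool frame: the origin (TCP) lies at the very end of the fingers, on their centre line; the grasp point (between the pads) lies grip_depth behind it (grip_depth is the distance from the TCP to the grasp point, in m); z points along the fingers, y is the line along which they close (so a half turn about z gives the same grasp; the last joint's range is limited). The gripper opens to 92 mm and grips with 3 to 60 N. Pads are 20 mm wide; open, the fingers measure 128 mm over their backs; the gripper's body (75 mm by 189 mm) begins 69 mm behind the grasp point.
Start: joints at [-1.276, 0.353, 1.633, -0, 1.155, -0.002], TCP at [0.183, -0.598, 0.182] pointing down, gripper open.
Joint ranges: [-2.63, 2.63], [-0.92, 2.1], [0.06, 2.66], [-1.3, 4.44], [0, 2.69], [-3.02, 3.02]. Speed limits (rad/s): [2.22, 2.22, 2.79, 3.14, 3.14, 3.14].

INTERFACE

Orientations are given as a 3x3 rotation matrix whose columns are the frame's x, y, z axes.
In Python, from station import get_obs, grab_frame, job_done, grip_depth gives the robot as it stands. The module is installed in compiled form; this text tells all that it offers.
- The arm moves only by the shell command python3 -m pendant 'ROWS' [OPENING]. ROWS is a JSON object of lists of equal length, an entry for each row: "travel": the shift along the tool's x, y, z in mm, a list of three; "spin": the turn about the tool's z in rad. A call has exactly 8 rows; each row shifts and turns the commanded pose from where the row before left it, along the tool's axes as they then stand; what a row does not reach is not made up. A row lasts 1/12 s, in which the tool goes at most 41.7 mm and 7.16 degrees, less where a joint would pass 70% of its speed; a pose out of reach is approached as far as the arm can. A call with a gripper value outside its range is refused whole. OPENING is the gripper command: -1 is fully open, 1 is shut, values between are in proportion, set as the call begins (- or left out, the last holds). The fingers move at their own pace and stop on an object; the grip force is fixed at half the most. Time passes only in rows, so rows that do not move let the fingers close, or fill a call up. It gives the time, the measured TCP pose, the force, the opening and the grip force at its end, in the units of the state.
- get_obs(): the state, without advancing time (a new reading comes with each control period).
- grab_frame(name): name is "side" or "top" or "wrist"; returns a dict with "image" (480x640x3 uint8, blue, green, red), "fx", "fy", "cx", "cy" (pixels), "k1" (the pictures are not rectified: a ray, as slopes to the right and down, at radius r is drawn at 1 + k1 r^2 times it, then the intrinsics apply), "extrinsics" (4x4, takes a point from camera to world coordinates). Camera axes: x right, y down, z forward; pixel columns grow to the right and rows downward; lengths in m; the calibration is good to about 2 mm. A picture is of the moment at which its call begins. There is no depth.
- job_done(): hands the job in; it is judged then, once.
The state is a dict: "t": time; "joint_positions": joint angles; "qd": joint speeds; "effort": joint torques, N m; "ee_pos": TCP position; "tcp_rot": TCP orientation; "wrist_force": force on the tool from outside, world axes, zero at the start; "wrist_torque": the same for the moment, N m; "finger_gap": opening from 0.0 (shut) to 1.0 (fully open); "grip_force": force on a finger pad.
Only numpy, scipy, OpenCV 4.12 (cv2) and the standard library are available. Lean on these libraries where they do the work, as an engineer would, in place of code of your own. Each camera call takes 0.05 s, during which the arm holds its last target. There are 200 camera calls.

TASK

Tighten the four T-knobs of the gluing press so that its board seats flat on the panel: working crosswise from each corner to the opposite one, first turn every knob clockwise to about half way, then go round crosswise again and turn every knob fully home. Leave the weight jar standing on the board and do not disturb the bowl, the brush jar or the tile beside the press.

Things in the scene. Friction and masses are not known exactly. Their poses are not given: they have to be found in the camera images.
- press: Small gluing press standing fixed on the table: a 200 x 200 x 22 mm light wooden base with four upright steel studs at (+-70, +-70) mm, and a 96 mm square blue painted panel being glued in its middle, top at 42 mm. Origin: centre of its underside, on the table; x, y along its sides, z up.
- board: Pressing board: loose square of plywood, 190 x 190 x 14 mm, on the four studs, above the panel. Four springs hold it 5.5 mm clear of the panel; its underside is at 47.5 mm above the press's origin at the start and at 42 mm when seated flat on the panel. Origin: centre of its underside.
- knob_a_grip (a point): Centre of the grip bar of knob a, on the stud at the press's corner +x +y (opposite knob c). All four are alike: black T-knobs whose upright bar, 46 mm long (x axis of this point), 12 mm wide (y) and 26 mm tall, is centred on the stud; a 18 mm round hub 13 mm high and a 24 mm steel washer 4 mm thick are below the bar. This point is 93.5 mm above the table at knob turn 0 and sinks 3.5 mm per radian; z up.
- knob_b_grip (a point): The same for knob b, on the stud at the press's corner +x -y (opposite knob d).
- knob_c_grip (a point): The same for knob c, on the stud at the press's corner -x -y (opposite knob a).
- knob_d_grip (a point): The same for knob d, on the stud at the press's corner -x +y (opposite knob b).
- knob_a (a joint): Turn of knob a in rad, growing clockwise seen from above as it tightens: 0 = loosest (bar along the press's x axis), 1.1 = half way, 2.2 = end stop, fully home. The knob takes up free play, meets the board at about 0.6, then drives that corner down, and the board sits on the panel at about 2.15. It needs about 0.1 N m and stays where it is left.
- knob_b (a joint): The same for knob b.
- knob_c (a joint): The same for knob c.
- knob_d (a joint): The same for knob d.
- weight_jar: Lidded glass paint jar, 54 mm across, 60 mm tall, 0.25 kg, loose, standing as a weight near the middle of the pressing board; it stays there. Origin: centre of its underside.
- paint_bowl: White bowl, 100 mm across, 55 mm tall, loose on the table by the press. Origin: centre of its underside.
- brush_jar: Glass jar, 68 mm across, 100 mm tall, with two brushes reaching 175 mm, loose on the table by the press. Origin: centre of its underside.
- tile: Painted blue tile, 100 x 100 x 17 mm, loose on the table by the press. Origin: centre of its underside.
There are look-alikes about, which are no part of the job. Of the things like the weight_jar, leave any that is green; of the rest the smaller one is meant.

How it is judged:
On the way, in this order (a step that is already met when the one before it is completed fails the run):
1. all four knobs are about half way (0.75 to 1.65 rad) (value of joint knob_a between 0.75 and 1.65 rad and value of joint knob_b between 0.75 and 1.65 rad and value of joint knob_c between 0.75 and 1.65 rad and value of joint knob_d between 0.75 and 1.65 rad), for 0.1 s.
2. all four knobs are fully home (over 2.0 rad) (value of joint each of knob_a, knob_b, knob_c, knob_d above 2 rad), for 0.1 s.
At the end, for the whole second after the job is handed in: All four knobs are turned past 2.0 rad of their 2.2, the board lies level (within 0.01 rad) on the panel, its underside less than 43.5 mm above the press's origin and at rest, and the weight jar stands upright on it within 40 mm of its middle (all of step 2 and z of board in the frame of press below 0.0435 m and angle between board's own z axis and vertical below 0.01 rad and linear speed of board below 0.01 m/s and z of weight_jar in the frame of board above 0.01 m and horizontal distance between weight_jar and board below 0.04 m and angle between weight_jar's own z axis and vertical below 0.1 rad); the robot touches nothing.
It fails at once if a knob is driven home (over 1.75 rad) while another is not yet about half way (under 0.75) (value of joint any of knob_a, knob_b, knob_c, knob_d above 1.75 rad and value of joint any of knob_a, knob_b, knob_c, knob_d below 0.75 rad).
It fails at once if first round not crosswise: two neighbours at half way (over 0.9 rad) with the other two still loose (under 0.7) ((value of joint each of knob_a, knob_b above 0.9 rad and value of joint each of knob_c, knob_d below 0.7 rad) or (value of joint each of knob_b, knob_c above 0.9 rad and value of joint each of knob_d, knob_a below 0.7 rad) or (value of joint each of knob_c, knob_d above 0.9 rad and value of joint each of knob_a, knob_b below 0.7 rad) or (value of joint each of knob_d, knob_a above 0.9 rad and value of joint each of knob_b, knob_c below 0.7 rad)).
It fails at once if second round not crosswise: two neighbours home (over 1.85 rad) with the other two still about half way (under 1.65) ((value of joint each of knob_a, knob_b above 1.85 rad and value of joint each of knob_c, knob_d below 1.65 rad) or (value of joint each of knob_b, knob_c above 1.85 rad and value of joint each of knob_d, knob_a below 1.65 rad) or (value of joint each of knob_c, knob_d above 1.85 rad and value of joint each of knob_a, knob_b below 1.65 rad) or (value of joint each of knob_d, knob_a above 1.85 rad and value of joint each of knob_b, knob_c below 1.65 rad)).
It fails at once if the weight jar is shifted by over 25 mm or tipped (distance of weight_jar from where it was at the start of the episode above 0.025 m or angle between weight_jar's own z axis and vertical above 0.25 rad).
It fails at once if the bowl, brush jar or tile is shifted by over 20 mm or tipped (distance of any of paint_bowl, brush_jar, tile from where it was at the start of the episode above 0.02 m or angle between any of paint_bowl, brush_jar, tile's own z axis and vertical above 0.25 rad).
It also fails if it takes over 72 s, if anything falls off the work surface, if the arm or the gripper's body presses on something with over 40 N, if the wrist force passes 120 N, or if a joint passes its speed limit or range.

## Working session

There is one attempt and no reset: what is moved stays moved. The work goes in short steps, Python scripts to look and compute and a shell command to move; the robot and the scene stay as the last step left them, time stands still between calls to the robot, and variables do not carry over. Pictures are saved under pics/ and viewed, at most 10 in all, crops included, and the job is handed in when it is done.

```bash
mkdir -p pics; python3 - <<'E'
from station import *
import cv2,numpy as np
print(get_obs(), grip_depth)
for n in("top","side"):
    f=grab_frame(n); cv2.imwrite(f"pics/{n}0.png",f["image"]); print(n,f["fx"],f["fy"],f["cx"],f["cy"],f["k1"],np.round(f["extrinsics"],4).tolist())
E
```

```text
{'t': 0.0, 'joint_positions': array([-1.27634990e+00,  3.53626785e-01,  1.63411520e+00,  2.65779916e-05,
        1.15521565e+00, -2.38983670e-03]), 'qd': array([ 5.68074082e-05,  2.52081384e-04,  1.37157094e-03, -5.42756895e-04,
       -2.58416185e-03, -5.57845596e-04]), 'effort': array([ 4.75273293e-03, -5.93834782e+01, -3.34218085e+01,  7.00320234e-02,
        2.34696642e-02, -8.79912045e-05]), 'ee_pos': array([ 0.18266963, -0.59714839,  0.18088518]), 'tcp_rot': array([[ 9.56269803e-01,  2.92485769e-01, -3.72860344e-04],
       [ 2.92486006e-01, -9.56268901e-01,  1.31328716e-03],
       [ 2.75630538e-05, -1.36491329e-03, -9.99999068e-01]]), 'wrist_force': array([0.57818708, 0.24949878, 0.20221784]), 'wrist_torque': array([-0.03093151, -0.01154381,  0.00760419]), 'grip_force': 0.0, 'finger_gap': 0.9974739584582847} 0.0187
top 435.0702718835264 435.0702718835264 320.2333249093847 233.39882697610452 -0.05312231761339965 [[-0.0175, -0.9883, 0.1512, 0.4672], [-0.9998, 0.0171, -0.0041, 0.0446], [0.0015, -0.1513, -0.9885, 0.979], [0.0, 0.0, 0.0, 1.0]]
side 539.1232962193466 539.1232962193466 319.9124978969906 240.36115441843663 -0.05384058303611389 [[-0.9798, -0.1609, 0.1188, 0.4669], [-0.1997, 0.7498, -0.6309, 0.7415], [0.0124, -0.6418, -0.7667, 0.9377], [0.0, 0.0, 0.0, 1.0]]
```

View pics/top0.png

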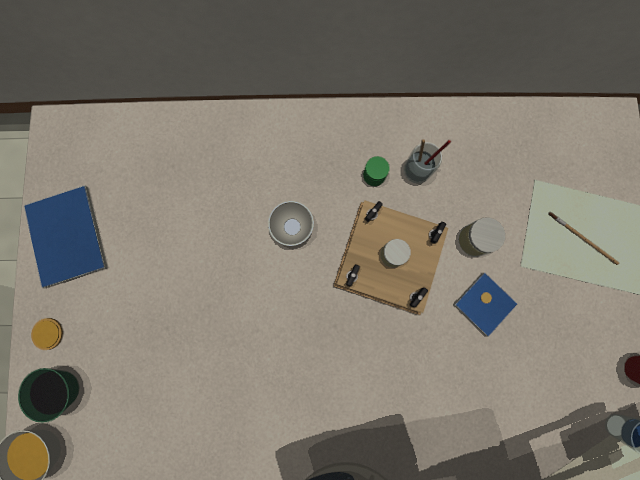

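View pics/side0.png

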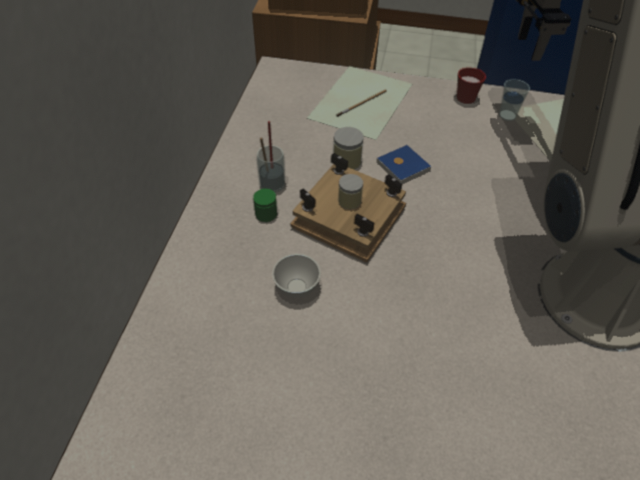

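The top picture shows the press board with knobs near (374,211), (438,232), (353,275) and (419,297). The small white jar is at (397,252), bowl (291,224), brush jar (423,160) and tile (486,304). The side view agrees, and the robot is clear of the scene. Next I project the knobs' dark blobs onto the bar-top plane.

```bash
cat > h.py <<'E'
import numpy as np,cv2
from station import *
def proj(f,uv,z):
    K=np.array([[f["fx"],0,f["cx"]],[0,f["fy"],f["cy"]],[0,0,1]])
    p=cv2.undistortPoints(np.array(uv,float).reshape(-1,1,2),K,np.array([f["k1"],0,0,0,0]))[:,0]
    E=np.array(f["extrinsics"]);d=np.c_[p,np.ones(len(p))]@E[:3,:3].T
    return E[:3,3]+d*((z-E[2,3])/d[:,2])[:,None]
def blobs(f,z,thr,box,amin):
    g=f["image"].max(2); x0,x1,y0,y1=box
    m=np.zeros_like(g); m[y0:y1,x0:x1]=(g[y0:y1,x0:x1]<thr)
    n,L,s,c=cv2.connectedComponentsWithStats(m)
    for i in range(1,n):
        if s[i,4]<amin: continue
        v,u=np.nonzero(L==i); P=proj(f,np.c_[u,v],z)[:,:2]
        (cx,cy),(w,h),a=cv2.minAreaRect((P*1000).astype(np.float32))
        ev,V=np.linalg.eigh(np.cov(P.T)); ang=np.degrees(np.arctan2(V[1,1],V[0,1]))
        print(s[i,4],c[i].round(),"ctr",P.mean(0).round(4),"rect",round(cx),round(cy),round(w),round(h),round(a),"ang",ang.round(1))
E
python3 - <<'E'
from h import *
f=grab_frame("top"); blobs(f,.1,55,(335,450,195,320),30)
print(proj(f,[(362,203),(447,229),(335,287),(420,313)],.0615).round(3))
print(proj(f,[(397,245)],.12),proj(f,[(450,142),(420,140)],.175),proj(f,[(485,232)],.12))
f["image"][200:310,335:450]
cv2.imwrite("pics/c.png",cv2.resize(f["image"][190:320,330:460],(780,780))[:600] if 0 else cv2.resize(f["image"][190:320,330:460],(600,600),interpolation=cv2.INTER_CUBIC))
E
```

```text
121 [373. 212.] ctr [ 0.6447 -0.0682] rect 645 -70 15 48 44 ang 139.5
162 [437. 233.] ctr [ 0.5993 -0.1982] rect 601 -198 19 50 61 ang 146.6
121 [352. 276.] ctr [ 0.5146 -0.0212] rect 515 -21 14 46 62 ang 154.4
155 [417. 297.] ctr [ 0.4695 -0.1519] rect 470 -151 19 47 51 ang 138.2
[[ 0.672 -0.051  0.062]
 [ 0.612 -0.232  0.062]
 [ 0.493  0.012  0.062]
 [ 0.436 -0.164  0.062]]
[[ 0.57255976 -0.11155568  0.12      ]] [[ 0.76579973 -0.21450733  0.175     ]
 [ 0.77050728 -0.15591602  0.175     ]] [[ 0.59570664 -0.29100224  0.12      ]]
```

View pics/c.png

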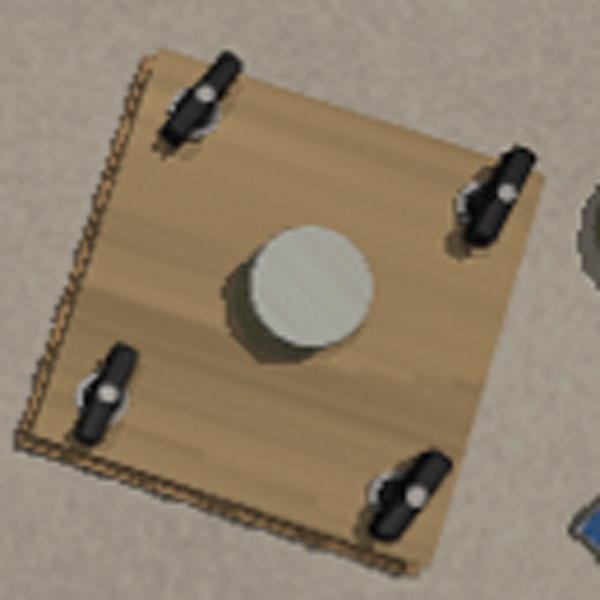

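The crop shows that the bars start at different turns. The stud caps are at crop (205,93), (508,192), (107,393) and (415,495). From these I compute the centres and the press yaw.

```bash
python3 - <<'E'
from h import *
f=grab_frame("top")
uv=np.array([(205,93),(508,192),(107,393),(415,495)])*130/600+[330,190]
for z in(.107,):
    P=proj(f,uv,z)[:,:2];print(P.round(4),"ctr",P.mean(0).round(4))
    print([np.linalg.norm(P[i]-P[j]).round(4) for i,j in((0,1),(2,3),(0,2),(1,3))])
    for d in(P[0]-P[2],P[1]-P[3]): print(np.degrees(np.arctan2(d[1],d[0])))
    for d in(P[0]-P[1],P[2]-P[3]): print(np.degrees(np.arctan2(d[1],d[0]))-90)
    c=P.mean(0)
    a=np.radians(-19); R=np.array([[np.cos(a),-np.sin(a)],[np.sin(a),np.cos(a)]])
    print("model",(c+np.array([(.07,.07),(.07,-.07),(-.07,.07),(-.07,-.07)])@R.T).round(4))
E
```

```text
[[ 0.6468 -0.0708]
 [ 0.6001 -0.2033]
 [ 0.515  -0.0234]
 [ 0.4685 -0.1553]] ctr [ 0.5576 -0.1132]
[np.float64(0.1405), np.float64(0.1398), np.float64(0.14), np.float64(0.14)]
-19.744120496495423
-20.054945172712756
-19.421215160565964
-19.409128372774404
model [[ 0.6466 -0.0698]
 [ 0.601  -0.2022]
 [ 0.5142 -0.0242]
 [ 0.4686 -0.1566]]
```

```bash
cat >> h.py <<'E'
T=dict(TL=(.6468,-.0708),TR=(.6001,-.2033),BL=(.515,-.0234),BR=(.4685,-.1553))
def to(name,z,yaw):
    o=get_obs();R=o["tcp_rot"];p=o["ee_pos"];y=np.degrees(np.arctan2(R[1,0],R[0,0]))
    d=R.T@(np.array([*T[name],z])-p)*1000
    print("t",round(o["t"],2),"pos",p.round(4),"yaw",y.round(1),"travel",d.round(1),"spin",np.radians((y-yaw+180)%360-180).round(3),"gap",round(o["finger_gap"]*92,1),"F",o["wrist_force"].round(1),"tq",o["wrist_torque"].round(2),"grip",o["grip_force"],"q6",o["joint_positions"][5].round(2))
E
python3 -m pendant '{"travel":[[25,-21,3],[25,-21,3],[25,-21,3],[25,-21,3],[25,-21,3],[25,-21,3],[25,-21,2],[25,-21,0]],"spin":[0,0,0,0,0,0,0,0]}' 0.1
python3 -m pendant '{"travel":[[25,-21,0],[25,-21,0],[25,-21,0],[25,-21,0],[25,-21,0],[25,-21,0],[25,-21,0],[25,-21,0]],"spin":[0,0,0,0,0,0,0,0]}'
python3 -m pendant '{"travel":[[0,0,0],[0,0,0],[0,0,0],[0,0,0],[0,0,0],[0,0,0],[0,0,0],[0,0,0]],"spin":[-0.12,-0.12,-0.12,-0.12,-0.12,-0.12,-0.12,-0.12]}'
python3 -m pendant '{"travel":[[0,0,0],[0,0,0],[0,0,0],[0,0,0],[0,0,0],[0,0,0],[0,0,0],[0,0,0]],"spin":[-0.12,-0.12,-0.12,-0.12,-0.12,-0.12,-0.12,-0.12]}'
python3 -c "
from h import *
to('BR',.11,141)"
```

```text
t: 0.87
ee_pos: [0.3252, -0.3769, 0.1611]
tcp_rot: [[0.956, 0.292, -0.0], [0.292, -0.956, 0.001], [-0.0, -0.001, -1.0]]
wrist_force: [-0.3, 0.2, -0.1]
finger_gap: 0.455
grip_force: 0.0
t: 1.53
ee_pos: [0.4676, -0.1578, 0.1617]
tcp_rot: [[0.956, 0.292, 0.0], [0.292, -0.956, -0.0], [0.0, 0.0, -1.0]]
wrist_force: [0.4, -0.8, -0.1]
finger_gap: 0.448
grip_force: 0.0
t: 2.2
ee_pos: [0.4669, -0.1593, 0.1615]
tcp_rot: [[0.303, 0.953, -0.0], [0.953, -0.303, 0.0], [0.0, -0.0, -1.0]]
wrist_force: [-1.1, 0.0, 0.7]
finger_gap: 0.453
grip_force: 0.0
t: 2.87
ee_pos: [0.4669, -0.1594, 0.1615]
tcp_rot: [[-0.607, 0.795, -0.0], [0.795, 0.607, 0.0], [0.0, -0.0, -1.0]]
wrist_force: [0.2, 0.5, 0.9]
finger_gap: 0.456
grip_force: 0.0
t 2.87 pos [ 0.4669 -0.1594  0.1615] yaw 127.4 travel [ 2.2  3.7 51.5] spin -0.238 gap 41.9 F [0.2 0.5 0.9] tq [-0.03 -0.11 -0.03] grip 0.0 q6 -0.98
```

```bash

python3 -m pendant '{"travel":[[0,0,0],[0,0,0],[1,4,10],[0,0,12],[0,0,0],[0,0,0],[0,0,0],[0,0,0]],"spin":[-0.12,-0.12,0,0,0,0,0,0]}'
python3 -c "
from h import *
f=grab_frame('wrist');cv2.imwrite('pics/w1.png',f['image'])
to('BR',.078,141)"
```

```text
t: 3.53
ee_pos: [0.4691, -0.1557, 0.1399]
tcp_rot: [[-0.774, 0.633, 0.0], [0.633, 0.774, -0.0], [-0.0, 0.0, -1.0]]
wrist_force: [-0.5, 0.3, 1.6]
finger_gap: 0.448
grip_force: 0.0
t 3.58 pos [ 0.4691 -0.1558  0.14  ] yaw 140.7 travel [ 0.8 -0.1 62. ] spin -0.005 gap 41.7 F [ 0.3 -0.7  0.2] tq [-0.01 -0.13 -0.02] grip 0.0 q6 -1.21
```

View pics/w1.png

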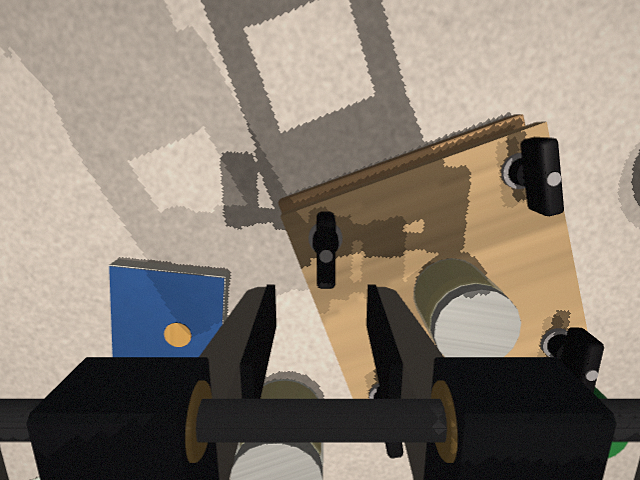

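The wrist view shows the bar upright and centred between the fingers, at about (326,250) with the fingertips at 270 and 370. I'm descending to grip it.

```bash

python3 -m pendant '{"travel":[[0,0,15],[0,0,17],[0,0,17],[0,0,13],[0,0,0],[0,0,0],[0,0,0],[0,0,0]],"spin":[0,0,0,0,0,0,0,0]}'
python3 -m pendant '{"travel":[[0,0,0],[0,0,0],[0,0,0],[0,0,0],[0,0,0],[0,0,0],[0,0,0],[0,0,0]],"spin":[0,0,0,0,0,0,0,0]}' 1
python3 -c "
from h import *
to('BR',.078,97.4)"
python3 -m pendant '{"travel":[[0,0,0.4],[0,0,0.4],[0,0,0.4],[0,0,0.4],[0,0,0.4],[0,0,0.4],[0,0,0.4],[0,0,0]],"spin":[0.11,0.11,0.11,0.11,0.11,0.11,0.1,0]}'
python3 -c "
from h import *
to('BR',.078,97.4)"
```

```text
t: 4.25
ee_pos: [0.4696, -0.1559, 0.0786]
tcp_rot: [[-0.774, 0.633, 0.002], [0.633, 0.774, -0.001], [-0.002, 0.001, -1.0]]
wrist_force: [0.4, -0.0, -0.2]
finger_gap: 0.45
grip_force: 0.0
t: 4.92
ee_pos: [0.4688, -0.1557, 0.0776]
tcp_rot: [[-0.775, 0.633, -0.0], [0.633, 0.775, 0.0], [0.0, 0.0, -1.0]]
wrist_force: [-0.3, -0.4, 0.2]
finger_gap: 0.004
grip_force: 0.0
t 4.92 pos [ 0.4688 -0.1557  0.0776] yaw 140.8 travel [ 0.4  0.1 -0.4] spin 0.757 gap 0.4 F [-0.3 -0.4  0.2] tq [-0.03 -0.13  0.03] grip 0.0 q6 -1.21
t: 5.58
ee_pos: [0.4688, -0.1556, 0.0747]
tcp_rot: [[-0.121, 0.993, -0.0], [0.993, 0.121, 0.0], [0.0, -0.0, -1.0]]
wrist_force: [0.3, 0.9, -0.0]
finger_gap: 0.006
grip_force: 0.0
t 5.58 pos [ 0.4688 -0.1556  0.0747] yaw 97.0 travel [ 0.4 -0.2 -3.3] spin -0.008 gap 0.6 F [ 0.3  0.9 -0. ] tq [ 0.01 -0.11  0.03] grip 0.0 q6 -0.45
```

The fingers shut on nothing, so I'm measuring the knob from the wrist camera.

```bash
python3 - <<'E'
from h import *
f=grab_frame("wrist");cv2.imwrite("pics/w2.png",f["image"])
E=np.array(f["extrinsics"]);print(E.round(3).tolist())
# same camera mount: derive camera pose at w1 (tool pos .4691,-.1557,.14)
o=get_obs();Tn=np.eye(4);Tn[:3,:3]=o["tcp_rot"];Tn[:3,3]=o["ee_pos"]
M=np.linalg.inv(Tn)@E;print("cam in tool",M[:3,3].round(3))
y=np.radians(140.7);c,s=np.cos(y),np.sin(y)
T1=np.eye(4);T1[:3,:3]=[[c,s,0],[s,-c,0],[0,0,-1]];T1[:3,3]=[.4691,-.1557,.14]
g=dict(f);g["extrinsics"]=T1@M
print("caps from w1",proj(g,[(326,256),(553,179),(592,376)],.107).round(4))
print("board corners w1",proj(g,[(282,203),(545,122)],.0615).round(4))
E
```

```text
[[0.993, 0.116, 0.034, 0.459], [0.121, -0.953, -0.279, -0.076], [0.0, 0.281, -0.96, 0.277], [0.0, 0.0, 0.0, 1.0]]
cam in tool [ 0.08   0.    -0.203]
caps from w1 [[ 0.469  -0.152   0.107 ]
 [ 0.5165 -0.0213  0.107 ]
 [ 0.6477 -0.0687  0.107 ]]
board corners w1 [[ 0.4311 -0.16    0.0615]
 [ 0.5014  0.0101  0.0615]]
```

View pics/w2.png

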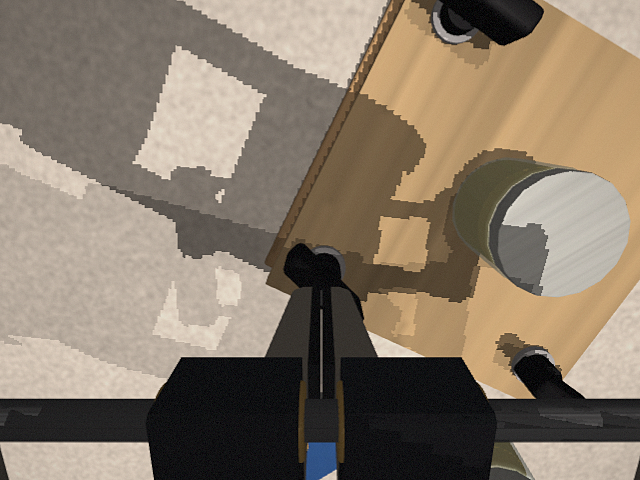

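```bash
python3 - <<'E'
from h import *
f=grab_frame("wrist");E=np.array(f["extrinsics"]);W=np.linalg.inv(E)
K=np.array([[f["fx"],0,f["cx"]],[0,f["fy"],f["cy"]],[0,0,1]])
def pix(p): return cv2.projectPoints(np.array([p],float),cv2.Rodrigues(W[:3,:3])[0],W[:3,3],K,np.array([f["k1"],0,0,0,0]))[0].ravel().round()
o=get_obs();p=o["ee_pos"];R=o["tcp_rot"]
print("tcp",pix(p),"grasp",pix(p-[0,0,.0187]),"cap",pix([.469,-.1545,.107]),"hub",pix([.469,-.1545,.07]))
b=np.array([-.777,.629,0])*.023
for z in(.1065,.0805): print(z,pix(np.array([.469,-.1545,z])+b),pix(np.array([.469,-.1545,z])-b))
E
python3 -c "
import cv2
cv2.imwrite('pics/w2c.png',cv2.resize(cv2.imread('pics/w2.png')[220:370,230:430],(800,600),interpolation=cv2.INTER_CUBIC))"
```

```text
tcp [322. 280.] grasp [322. 268.] cap [323. 304.] hub [322. 275.]
0.1065 [287. 269.] [356. 336.]
0.0805 [291. 251.] [352. 311.]
```

View pics/w2c.png

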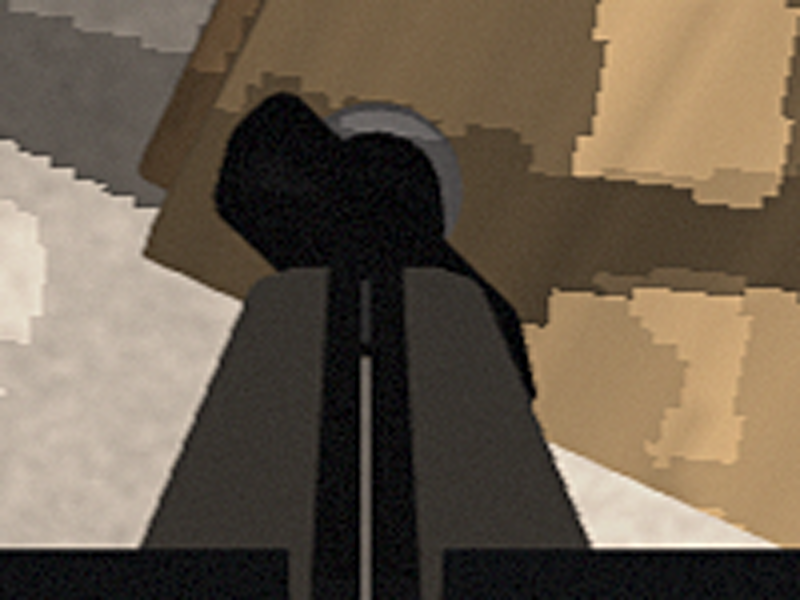

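```bash
python3 - <<'E'
from h import *
f=grab_frame("wrist");E=np.array(f["extrinsics"])
K=np.array([[f["fx"],0,f["cx"]],[0,f["fy"],f["cy"]],[0,0,1]]);print(f["fx"])
o=get_obs();Tn=np.eye(4);Tn[:3,:3]=o["tcp_rot"];Tn[:3,3]=o["ee_pos"];W=np.linalg.inv(np.linalg.inv(Tn)@E)
for x in(.01,0,-.01):
  for z in(0,-.0187,-.035,-.05,-.07):
    P=np.array([[x,-.0208,z],[x,.0208,z]])
    print(x,z,cv2.projectPoints(P,cv2.Rodrigues(W[:3,:3])[0],W[:3,3],K,np.array([f["k1"],0,0,0,0]))[0].round().tolist())
print(grip_depth,get_obs()["joint_positions"].round(3))
E
```

```text
406.8215300386258
0.01 0 [[[282.0, 262.0]], [[361.0, 262.0]]]
0.01 -0.0187 [[[279.0, 275.0]], [[365.0, 275.0]]]
0.01 -0.035 [[[275.0, 288.0]], [[369.0, 288.0]]]
0.01 -0.05 [[[271.0, 302.0]], [[373.0, 302.0]]]
0.01 -0.07 [[[264.0, 325.0]], [[380.0, 325.0]]]
0 0 [[[283.0, 280.0]], [[361.0, 280.0]]]
0 -0.0187 [[[279.0, 294.0]], [[364.0, 294.0]]]
0 -0.035 [[[276.0, 308.0]], [[368.0, 308.0]]]
0 -0.05 [[[272.0, 324.0]], [[372.0, 324.0]]]
0 -0.07 [[[265.0, 350.0]], [[378.0, 350.0]]]
-0.01 0 [[[283.0, 297.0]], [[360.0, 297.0]]]
-0.01 -0.0187 [[[280.0, 312.0]], [[364.0, 312.0]]]
-0.01 -0.035 [[[276.0, 328.0]], [[367.0, 328.0]]]
-0.01 -0.05 [[[273.0, 346.0]], [[371.0, 345.0]]]
-0.01 -0.07 [[[266.0, 373.0]], [[377.0, 373.0]]]
0.0187 [-0.324  0.29   2.005 -0.     0.847 -0.453]
```

In w1 the fingertips are at row 285, which fits a point about 34 mm behind the reported TCP. The real tips therefore end about 34 mm higher than reported, and they closed just over the bar. I'm reopening, turning back and going about 31 mm deeper.

```bash

python3 -m pendant '{"travel":[[0,0,-5],[0,0,0],[0,0,0],[0,0,0],[0,0,0],[0,0,0],[0,0,0],[0,0,0]],"spin":[0,-0.11,-0.11,-0.11,-0.11,-0.11,-0.11,-0.1]}' 0.1
python3 -m pendant '{"travel":[[0,0,8],[0,0,8],[0,0,8],[0,0,6],[0,0,5],[0,0,0],[0,0,0],[0,0,0]],"spin":[0,0,0,0,0,0,0,0]}'
python3 -m pendant '{"travel":[[0,0,0],[0,0,0],[0,0,0],[0,0,0],[0,0,0],[0,0,0],[0,0,0],[0,0,0]],"spin":[0,0,0,0,0,0,0,0]}' 1
python3 -c "
from h import *
to('BR',.044,97.4)"
```

```text
t: 6.4
ee_pos: [0.4689, -0.1557, 0.0802]
tcp_rot: [[-0.779, 0.627, 0.0], [0.627, 0.779, -0.0], [-0.0, 0.0, -1.0]]
wrist_force: [-0.3, 0.2, -0.1]
finger_gap: 0.45
grip_force: 0.0
t: 7.07
ee_pos: [0.4689, -0.1557, 0.0448]
tcp_rot: [[-0.774, 0.633, -0.0], [0.633, 0.774, 0.0], [0.0, -0.0, -1.0]]
wrist_force: [-0.1, -0.4, 0.2]
finger_gap: 0.449
grip_force: 0.0
t: 7.73
ee_pos: [0.4714, -0.1541, 0.0459]
tcp_rot: [[-0.773, 0.634, 0.005], [0.634, 0.773, 0.002], [-0.002, 0.005, -1.0]]
wrist_force: [5.6, 14.0, 6.3]
finger_gap: 0.127
grip_force: 45.5
t 7.73 pos [ 0.4714 -0.1541  0.0459] yaw 140.7 travel [ 1.5 -2.8  1.9] spin 0.755 gap 11.7 F [ 5.6 14.   6.3] tq [ 2.59 -1.33 -0.11] grip 45.52032172679901 q6 -1.21
```

Gripped: the gap is 11.7 mm. The centre is about 3 mm off along tool y, so I correct that and turn.

```bash

python3 -m pendant '{"travel":[[0,3,0.4],[0,0,0.4],[0,0,0.4],[0,0,0.4],[0,0,0.4],[0,0,0.4],[0,0,0.4],[0,0,0]],"spin":[0,0.11,0.11,0.11,0.11,0.11,0.11,0.1]}'
python3 -m pendant '{"travel":[[0,0,0],[0,0,0],[0,0,0],[0,0,0],[0,0,0],[0,0,0],[0,0,0],[0,0,0]],"spin":[0,0,0,0,0,0,0,0]}'
python3 -c "
from h import *
to('BR',.044,97.4)
f=grab_frame('top');blobs(f,.1,55,(335,450,195,320),30);cv2.imwrite('pics/t2.png',f['image'])"
```

```text
t: 8.4
ee_pos: [0.4703, -0.1545, 0.0432]
tcp_rot: [[-0.121, 0.993, -0.001], [0.993, 0.121, -0.002], [-0.002, -0.001, -1.0]]
wrist_force: [-7.8, -6.0, 13.1]
finger_gap: 0.128
grip_force: 44.4
t: 9.07
ee_pos: [0.4703, -0.1545, 0.0431]
tcp_rot: [[-0.126, 0.992, -0.001], [0.992, 0.126, -0.002], [-0.002, -0.001, -1.0]]
wrist_force: [-6.7, -5.9, 15.0]
finger_gap: 0.13
grip_force: 44.5
t 9.07 pos [ 0.4703 -0.1545  0.0431] yaw 97.2 travel [-0.6 -1.8 -0.9] spin -0.003 gap 12.0 F [-6.7 -5.9 15. ] tq [-1.2   1.32 -0.08] grip 44.48806554079056 q6 -0.44
43 [378. 206.] ctr [ 0.6577 -0.0791] rect 657 -80 12 17 44 ang 145.8
76 [370. 215.] ctr [ 0.6375 -0.0619] rect 637 -62 15 26 57 ang 138.1
191 [436. 235.] ctr [ 0.5944 -0.1972] rect 594 -197 24 60 72 ang 155.4
1111 [423. 284.] ctr [ 0.4953 -0.1647] rect 496 -164 74 142 87 ang 161.3
111 [352. 275.] ctr [ 0.5154 -0.0217] rect 516 -22 14 45 62 ang 154.8
```

```bash

python3 -m pendant '{"travel":[[0,0,0],[0,0,0],[0,0,0],[0,0,-15],[0,0,-15],[0,0,-15],[0,0,-15],[0,0,-15]],"spin":[0,0,0,0,0,0,0,0]}' 0.1
python3 -m pendant '{"travel":[[9,26,0],[9,26,0],[9,27,0],[9,27,0],[9,27,0],[8,27,0],[8,26,0],[0,0,0]],"spin":[0,0,0,0,0,0,0,0]}'
python3 -m pendant '{"travel":[[0,0,0],[0,0,0],[0,0,0],[0,0,0],[0,0,0],[0,0,0],[0,0,0],[0,0,0]],"spin":[-0.112,-0.112,-0.112,-0.112,-0.112,-0.112,-0.112,0]}'
python3 -c "
from h import *
T['TL']=(.6478,-.0705)
to('TL',.044,142)"
```

```text
t: 9.78
ee_pos: [0.4701, -0.1532, 0.1175]
tcp_rot: [[-0.126, 0.992, -0.001], [0.992, 0.126, 0.0], [0.0, -0.001, -1.0]]
wrist_force: [-0.6, -0.5, -0.2]
finger_gap: 0.452
grip_force: 0.0
t: 10.45
ee_pos: [0.6513, -0.0674, 0.1168]
tcp_rot: [[-0.127, 0.992, 0.002], [0.992, 0.127, 0.0], [0.0, 0.002, -1.0]]
wrist_force: [-1.2, -0.3, 0.2]
finger_gap: 0.451
grip_force: 0.0
t: 11.12
ee_pos: [0.6464, -0.0697, 0.1167]
tcp_rot: [[-0.793, 0.61, -0.001], [0.61, 0.793, 0.0], [0.001, -0.001, -1.0]]
wrist_force: [-0.2, -0.4, 0.2]
finger_gap: 0.453
grip_force: 0.0
t 11.12 pos [ 0.6464 -0.0697  0.1167] yaw 142.4 travel [-1.7  0.2 72.7] spin 0.007 gap 41.6 F [-0.2 -0.4  0.2] tq [-0.01 -0.18 -0.04] grip 0.0 q6 -1.02
```

```bash

python3 -m pendant '{"travel":[[-1,0,15],[-1,0,20],[0,0,20],[0,0,12],[0,0,5],[0,0,0],[0,0,0],[0,0,0]],"spin":[0,0,0,0,0,0,0,0]}'
python3 -m pendant '{"travel":[[0,0,0],[0,0,0],[0,0,0],[0,0,0],[0,0,0],[0,0,0],[0,0,0],[0,0,0]],"spin":[0,0,0,0,0,0,0,0]}' 1
python3 -c "
from h import *
T['TL']=(.6478,-.0705)
to('TL',.044,97.4)"
```

```text
t: 11.78
ee_pos: [0.6499, -0.0708, 0.0461]
tcp_rot: [[-0.789, 0.614, 0.001], [0.614, 0.789, -0.0], [-0.001, 0.001, -1.0]]
wrist_force: [1.0, 0.9, 1.1]
finger_gap: 0.451
grip_force: 0.0
t: 12.45
ee_pos: [0.651, -0.0695, 0.0463]
tcp_rot: [[-0.789, 0.614, 0.004], [0.614, 0.789, 0.001], [-0.002, 0.003, -1.0]]
wrist_force: [3.5, 6.1, 4.7]
finger_gap: 0.13
grip_force: 34.3
t 12.45 pos [ 0.651  -0.0695  0.0463] yaw 142.1 travel [ 1.9 -2.8  2.3] spin 0.78 gap 12.0 F [3.5 6.1 4.7] tq [ 1.19 -0.65 -0.17] grip 34.3496909737587 q6 -1.02
```

```bash

python3 -m pendant '{"travel":[[2,1.5,0.4],[0,0,0.4],[0,0,0.4],[0,0,0.4],[0,0,0.4],[0,0,0.4],[0,0,0.4],[0,0,0]],"spin":[0,0.112,0.112,0.112,0.112,0.112,0.112,0.112]}'
python3 -c "
from h import *
to('TL',.044,97.4)"
python3 -m pendant '{"travel":[[0,0,0],[0,0,0],[0,0,0],[0,0,-15],[0,0,-15],[0,0,-15],[0,0,-15],[0,0,-15]],"spin":[0,0,0,0,0,0,0,0]}' 0.1
python3 -c "
from h import *
T['TR']=(.602,-.2015)
to('TR',.118,150)"

```

```text
t: 13.12
ee_pos: [0.649, -0.0703, 0.0436]
tcp_rot: [[-0.121, 0.993, 0.001], [0.993, 0.121, -0.003], [-0.003, 0.001, -1.0]]
wrist_force: [-3.0, -7.9, 6.9]
finger_gap: 0.128
grip_force: 34.5
t 13.12 pos [ 0.649  -0.0703  0.0436] yaw 96.9 travel [-0.3 -2.2 -0.4] spin -0.008 gap 11.8 F [-3.  -7.9  6.9] tq [-1.62  0.51  0.11] grip 34.48099985718727 q6 -0.23
t: 13.78
ee_pos: [0.6478, -0.0681, 0.1174]
tcp_rot: [[-0.126, 0.992, -0.001], [0.992, 0.126, 0.0], [0.0, -0.001, -1.0]]
wrist_force: [-0.1, -0.4, 0.8]
finger_gap: 0.448
grip_force: 0.0
t 13.78 pos [ 0.6478 -0.0681  0.1174] yaw 97.3 travel [-126.6  -62.3   -0.5] spin -0.921 gap 41.2 F [-0.1 -0.4  0.8] tq [-0.02 -0.06  0.01] grip 0.0 q6 -0.23
```

```bash

sed -i 's/^T=.*/T=dict(TL=(.649,-.068),TR=(.6022,-.2008),BL=(.517,-.0209),BR=(.4703,-.1532))/' h.py
python3 -m pendant '{"travel":[[-18,-9,0],[-18,-9,0],[-18,-9,0],[-18,-9,0],[-18,-9,0],[-18,-9,0],[-18,-8,0],[0,0,0]],"spin":[0,0,0,0,0,0,0,0]}'
python3 -m pendant '{"travel":[[0,0,0],[0,0,0],[0,0,0],[0,0,0],[0,0,0],[0,0,0],[0,0,0],[0,0,0]],"spin":[-0.114,-0.114,-0.114,-0.114,-0.114,-0.114,-0.114,-0.114]}'
python3 -c "
from h import *
to('TR',.045,149.5)"
```

```text
t: 14.45
ee_pos: [0.6013, -0.2036, 0.1168]
tcp_rot: [[-0.124, 0.992, -0.001], [0.992, 0.124, -0.001], [-0.0, -0.001, -1.0]]
wrist_force: [-0.6, 0.8, -0.2]
finger_gap: 0.451
grip_force: 0.0
t: 15.12
ee_pos: [0.6026, -0.2, 0.1168]
tcp_rot: [[-0.865, 0.503, -0.001], [0.503, 0.865, 0.001], [0.001, 0.0, -1.0]]
wrist_force: [-0.7, 0.2, 0.5]
finger_gap: 0.447
grip_force: 0.0
t 15.12 pos [ 0.6026 -0.2     0.1168] yaw 149.8 travel [-0.1 -0.9 71.8] spin 0.006 gap 41.1 F [-0.7  0.2  0.5] tq [-0.02 -0.18 -0.03] grip 0.0 q6 -1.37
```

```bash

python3 -m pendant '{"travel":[[0,-1,15],[0,0,20],[0,0,20],[0,0,11],[0,0,5],[0,0,0],[0,0,0],[0,0,0]],"spin":[0,0,0,0,0,0,0,0]}'
python3 -m pendant '{"travel":[[0,0,0],[0,0,0],[0,0,0],[0,0,0],[0,0,0],[0,0,0],[0,0,0],[0,0,0]],"spin":[0,0,0,0,0,0,0,0]}' 1
python3 -c "
from h import *
to('TR',.045,97.4)"
python3 -m pendant '{"travel":[[0,0,0.4],[0,0,0.4],[0,0,0.4],[0,0,0.4],[0,0,0.4],[0,0,0.4],[0,0,0.4],[0,0,0.4]],"spin":[0.114,0.114,0.114,0.114,0.114,0.114,0.114,0.114]}'
python3 -c "
from h import *
to('TR',.045,97.4)"
```

```text
t: 15.78
ee_pos: [0.6031, -0.202, 0.0472]
tcp_rot: [[-0.861, 0.508, 0.001], [0.508, 0.861, -0.0], [-0.001, 0.0, -1.0]]
wrist_force: [1.2, 0.3, 0.3]
finger_gap: 0.453
grip_force: 0.0
t: 16.45
ee_pos: [0.6038, -0.2007, 0.047]
tcp_rot: [[-0.861, 0.508, 0.003], [0.508, 0.861, 0.001], [-0.001, 0.003, -1.0]]
wrist_force: [3.3, 6.9, 3.8]
finger_gap: 0.126
grip_force: 32.4
t 16.45 pos [ 0.6038 -0.2007  0.047 ] yaw 149.5 travel [ 1.3 -0.9  2. ] spin 0.908 gap 11.6 F [3.3 6.9 3.8] tq [ 1.34 -0.74  0.04] grip 32.40251898765564 q6 -1.36
t: 17.12
ee_pos: [0.6021, -0.2017, 0.0437]
tcp_rot: [[-0.12, 0.993, -0.0], [0.993, 0.12, 0.0], [0.0, -0.0, -1.0]]
wrist_force: [-4.0, 1.9, 7.9]
finger_gap: 0.127
grip_force: 32.3
t 17.12 pos [ 0.6021 -0.2017  0.0437] yaw 96.9 travel [ 0.9  0.2 -1.3] spin -0.009 gap 11.7 F [-4.   1.9  7.9] tq [0.29 0.63 0.14] grip 32.28535585105419 q6 -0.45
```

```bash

python3 -m pendant '{"travel":[[0,0,0],[0,0,0],[0,0,0],[0,0,-15],[0,0,-15],[0,0,-15],[0,0,-15],[0,0,-15]],"spin":[0,0,0,0,0,0,0,0]}' 0.1
python3 -m pendant '{"travel":[[27,-9,0],[27,-9,0],[27,-9,0],[27,-9,0],[27,-9,0],[27,-9,0],[27,-8,0],[0,0,0]],"spin":[0,0,0,0,0,0,0,-0.06]}'
python3 -m pendant '{"travel":[[0,0,0],[0,0,0],[0,0,0],[0,0,0],[0,0,0],[0,0,0],[0,0,0],[0,0,0]],"spin":[-0.12,-0.12,-0.12,-0.12,-0.12,-0.12,-0.12,-0.12]}'
python3 -c "
from h import *
to('BL',.045,155.5)"
```

```text
t: 17.78
ee_pos: [0.6019, -0.2019, 0.1184]
tcp_rot: [[-0.126, 0.992, -0.001], [0.992, 0.126, 0.0], [0.0, -0.001, -1.0]]
wrist_force: [0.5, 0.2, 0.3]
finger_gap: 0.45
grip_force: 0.0
t: 18.45
ee_pos: [0.5142, -0.019, 0.1176]
tcp_rot: [[-0.186, 0.982, -0.002], [0.982, 0.186, 0.001], [0.001, -0.002, -1.0]]
wrist_force: [1.0, -0.1, 0.1]
finger_gap: 0.45
grip_force: 0.0
t: 19.12
ee_pos: [0.5167, -0.0223, 0.1178]
tcp_rot: [[-0.914, 0.406, -0.001], [0.406, 0.914, -0.0], [0.0, -0.0, -1.0]]
wrist_force: [-0.6, 0.5, -0.3]
finger_gap: 0.451
grip_force: 0.0
t 19.12 pos [ 0.5167 -0.0223  0.1178] yaw 156.0 travel [ 0.3  1.4 72.8] spin 0.009 gap 41.5 F [-0.6  0.5 -0.3] tq [-0.02 -0.14  0.01] grip 0.0 q6 -1.2
```

```bash

python3 -m pendant '{"travel":[[0,1,15],[0,0,20],[0,0,20],[0,0,11],[0,0,5],[0,0,0],[0,0,0],[0,0,0]],"spin":[0,0,0,0,0,0,0,0]}'
python3 -m pendant '{"travel":[[0,0,0],[0,0,0],[0,0,0],[0,0,0],[0,0,0],[0,0,0],[0,0,0],[0,0,0]],"spin":[0,0,0,0,0,0,0,0]}' 1
python3 -m pendant '{"travel":[[0,0,0.4],[0,0,0.4],[0,0,0.4],[0,0,0.4],[0,0,0.4],[0,0,0.4],[0,0,0.4],[0,0,0.4]],"spin":[0.124,0.124,0.124,0.124,0.124,0.124,0.124,0.124]}'
python3 -c "
from h import *
to('BL',.045,97.4)"
python3 -m pendant '{"travel":[[0,0,0],[0,0,0],[0,0,0],[0,0,-15],[0,0,-15],[0,0,-15],[0,0,-15],[0,0,-15]],"spin":[0,0,0,0,0,0,0,0]}' 0.1
python3 -c "
from h import *
to('BR',.118,97.4)
f=grab_frame('top');g=cv2.resize(f['image'][190:320,330:460],(600,600),interpolation=cv2.INTER_CUBIC)
h=cv2.resize(grab_frame('side')['image'][130:270,250:430],(600,467),interpolation=cv2.INTER_CUBIC)
cv2.imwrite('pics/m1.png',np.hstack([cv2.resize(g,(400,400)),cv2.resize(h,(400,311))[0:311] if 0 else cv2.resize(h,(400,400))]))"
```

```text
t: 19.78
ee_pos: [0.5182, -0.0213, 0.0478]
tcp_rot: [[-0.911, 0.412, 0.001], [0.412, 0.911, -0.0], [-0.001, 0.0, -1.0]]
wrist_force: [0.8, -0.5, 0.9]
finger_gap: 0.451
grip_force: 0.0
t: 20.45
ee_pos: [0.5178, -0.0211, 0.0473]
tcp_rot: [[-0.911, 0.412, 0.001], [0.412, 0.911, 0.0], [-0.001, 0.0, -1.0]]
wrist_force: [-0.5, 1.0, 6.6]
finger_gap: 0.126
grip_force: 31.0
t: 21.12
ee_pos: [0.5168, -0.0218, 0.0439]
tcp_rot: [[-0.148, 0.989, -0.001], [0.989, 0.148, -0.001], [-0.001, -0.001, -1.0]]
wrist_force: [-3.2, -2.5, 7.8]
finger_gap: 0.13
grip_force: 31.2
t 21.12 pos [ 0.5168 -0.0218  0.0439] yaw 98.5 travel [ 0.9  0.3 -1.1] spin 0.019 gap 12.0 F [-3.2 -2.5  7.8] tq [-0.53  0.52  0.13] grip 31.15968994796276 q6 -0.19
t: 21.78
ee_pos: [0.517, -0.0213, 0.1192]
tcp_rot: [[-0.155, 0.988, -0.001], [0.988, 0.155, 0.0], [0.0, -0.001, -1.0]]
wrist_force: [-0.6, -0.9, -0.4]
finger_gap: 0.453
grip_force: 0.0
t 21.78 pos [ 0.517  -0.0213  0.1192] yaw 98.9 travel [-123.1  -66.5    1.2] spin 0.026 gap 41.6 F [-0.6 -0.9 -0.4] tq [-0.02 -0.08  0.01] grip 0.0 q6 -0.2
```

View pics/m1.png

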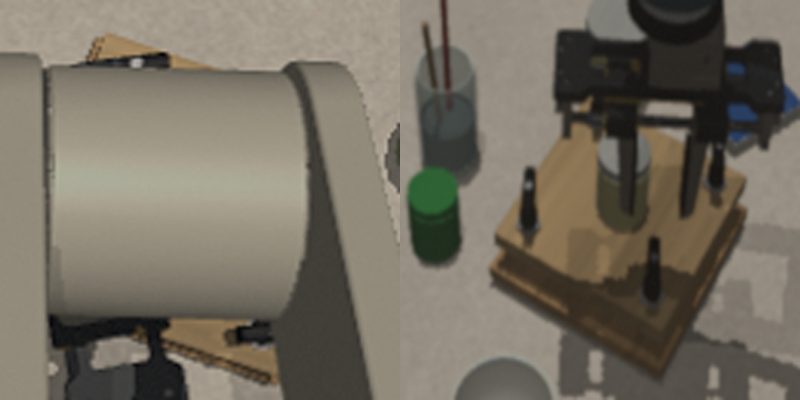

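Round one is done: the side view shows turned knobs with the jar and neighbours standing. Now round two, starting here at BL.

```bash

python3 -m pendant '{"travel":[[0,0,15],[0,0,20],[0,0,20],[0,0,14],[0,0,6],[0,0,0],[0,0,0],[0,0,0]],"spin":[0,0,0,0,0,0,0,0]}'
python3 -m pendant '{"travel":[[0,0,0],[0,0,0],[0,0,0],[0,0,0],[0,0,0],[0,0,0],[0,0,0],[0,0,0]],"spin":[0,0,0,0,0,0,0,0]}' 1
python3 -m pendant '{"travel":[[0,0,0.4],[0,0,0.4],[0,0,0.4],[0,0,0.4],[0,0,0.4],[0,0,0.4],[0,0,0.4],[0,0,0.4]],"spin":[0.12,0.12,0.12,0.12,0.12,0.12,0.12,0.12]}'
python3 -m pendant '{"travel":[[0,0,0.4],[0,0,0.4],[0,0,0],[0,0,0],[0,0,0],[0,0,0],[0,0,0],[0,0,0]],"spin":[0.1,0.1,0,0,0,0,0,0]}'
python3 -c "
from h import *
to('BL',.038,34.4)"
```

```text
t: 22.55
ee_pos: [0.5179, -0.0213, 0.0443]
tcp_rot: [[-0.154, 0.988, 0.001], [0.988, 0.154, -0.0], [-0.0, 0.001, -1.0]]
wrist_force: [0.3, 0.6, 0.7]
finger_gap: 0.451
grip_force: 0.0
t: 23.22
ee_pos: [0.5168, -0.0214, 0.0441]
tcp_rot: [[-0.153, 0.988, -0.001], [0.988, 0.153, -0.0], [0.0, -0.001, -1.0]]
wrist_force: [-3.0, -1.0, 5.4]
finger_gap: 0.129
grip_force: 30.0
t: 23.88
ee_pos: [0.516, -0.0212, 0.0408]
tcp_rot: [[0.725, 0.688, -0.003], [0.688, -0.725, 0.0], [-0.002, -0.002, -1.0]]
wrist_force: [-5.6, 0.5, 7.0]
finger_gap: 0.127
grip_force: 30.0
t: 24.55
ee_pos: [0.5159, -0.0211, 0.0401]
tcp_rot: [[0.844, 0.536, -0.003], [0.536, -0.844, 0.0], [-0.002, -0.001, -1.0]]
wrist_force: [-5.9, 2.0, 9.4]
finger_gap: 0.13
grip_force: 30.2
t 24.55 pos [ 0.5159 -0.0211  0.0401] yaw 32.4 travel [1.  0.4 2.1] spin -0.035 gap 11.9 F [-5.9  2.   9.4] tq [0.22 1.19 0.51] grip 30.168634951114655 q6 0.96
```

```bash

python3 -m pendant '{"travel":[[0,0,0],[0,0,0],[0,0,0],[0,0,-15],[0,0,-16],[0,0,-16],[0,0,-16],[0,0,-15]],"spin":[0,0,0,0,0,0,0,0]}' 0.1
python3 -m pendant '{"travel":[[-3,28,0],[-3,28,0],[-3,28,0],[-3,28,0],[-4,29,0],[-4,29,0],[-4,28,0],[0,0,0]],"spin":[0,0,0,0,0,0,0,-0.12]}'
python3 -m pendant '{"travel":[[0,0,0],[0,0,0],[0,0,0],[0,0,0],[0,0,0],[0,0,0],[0,0,0],[0,0,0]],"spin":[-0.124,-0.124,-0.124,-0.124,-0.124,-0.124,-0.124,-0.124]}'
python3 -c "
from h import *
to('TR',.043,97.2)"
```

```text
t: 25.22
ee_pos: [0.5175, -0.0213, 0.1186]
tcp_rot: [[0.845, 0.535, 0.0], [0.535, -0.845, 0.0], [0.0, 0.0, -1.0]]
wrist_force: [-0.4, 0.0, -0.0]
finger_gap: 0.452
grip_force: 0.0
t: 25.88
ee_pos: [0.6053, -0.2058, 0.1177]
tcp_rot: [[0.777, 0.63, 0.002], [0.63, -0.777, -0.002], [0.001, 0.003, -1.0]]
wrist_force: [-0.9, 0.7, 0.6]
finger_gap: 0.448
grip_force: 0.0
t: 26.55
ee_pos: [0.6031, -0.2014, 0.1175]
tcp_rot: [[-0.112, 0.994, -0.0], [0.994, 0.112, 0.0], [0.0, -0.0, -1.0]]
wrist_force: [0.0, -0.2, -0.5]
finger_gap: 0.45
grip_force: 0.0
t 26.55 pos [ 0.6031 -0.2014  0.1175] yaw 96.4 travel [ 0.7 -0.8 74.5] spin -0.014 gap 41.4 F [ 0.  -0.2 -0.5] tq [-0.05 -0.11 -0.01] grip 0.0 q6 -0.44
```

```bash

python3 -m pendant '{"travel":[[1,-1,15],[0,0,20],[0,0,20],[0,0,14],[0,0,5],[0,0,0],[0,0,0],[0,0,0]],"spin":[0,0,0,0,0,0,0,0]}'
python3 -m pendant '{"travel":[[0,0,0],[0,0,0],[0,0,0],[0,0,0],[0,0,0],[0,0,0],[0,0,0],[0,0,0]],"spin":[0,0,0,0,0,0,0,0]}' 1
python3 -m pendant '{"travel":[[0,0,0.4],[0,0,0.4],[0,0,0.4],[0,0,0.4],[0,0,0.4],[0,0,0.4],[0,0,0.4],[0,0,0.4]],"spin":[0.12,0.12,0.12,0.12,0.12,0.12,0.12,0.12]}'
python3 -m pendant '{"travel":[[0,0,0.4],[0,0,0.4],[0,0,0],[0,0,0],[0,0,0],[0,0,0],[0,0,0],[0,0,0]],"spin":[0.08,0.08,0,0,0,0,0,0]}'
python3 -c "
from h import *
to('TR',.038,34.4)"
python3 -m pendant '{"travel":[[0,0,0],[0,0,0],[0,0,0],[0,0,-15],[0,0,-16],[0,0,-16],[0,0,-16],[0,0,-15]],"spin":[0,0,0,0,0,0,0,0]}' 0.1
python3 -c "
from h import *
to('TL',.118,97.2)"
```

```text
t: 27.22
ee_pos: [0.6029, -0.2008, 0.0448]
tcp_rot: [[-0.106, 0.994, 0.001], [0.994, 0.106, -0.0], [-0.001, 0.001, -1.0]]
wrist_force: [1.3, 0.2, -0.3]
finger_gap: 0.445
grip_force: 0.0
t: 27.88
ee_pos: [0.602, -0.2006, 0.044]
tcp_rot: [[-0.106, 0.994, -0.0], [0.994, 0.106, -0.0], [-0.0, -0.0, -1.0]]
wrist_force: [-1.5, -1.0, 4.1]
finger_gap: 0.127
grip_force: 30.0
t: 28.55
ee_pos: [0.6009, -0.2002, 0.0406]
tcp_rot: [[0.758, 0.653, -0.002], [0.653, -0.758, 0.001], [-0.001, -0.002, -1.0]]
wrist_force: [-5.1, 2.0, 6.4]
finger_gap: 0.128
grip_force: 30.0
t: 29.22
ee_pos: [0.6008, -0.2001, 0.0403]
tcp_rot: [[0.848, 0.529, -0.002], [0.529, -0.848, 0.001], [-0.002, -0.002, -1.0]]
wrist_force: [-7.1, 2.1, 11.5]
finger_gap: 0.13
grip_force: 30.3
t 29.22 pos [ 0.6008 -0.2001  0.0403] yaw 32.0 travel [0.8 1.4 2.3] spin -0.043 gap 12.0 F [-7.1  2.1 11.5] tq [0.35 1.18 0.46] grip 30.309482674783794 q6 0.69
t: 29.88
ee_pos: [0.602, -0.2004, 0.1183]
tcp_rot: [[0.849, 0.528, -0.0], [0.528, -0.849, 0.0], [0.0, -0.0, -1.0]]
wrist_force: [0.2, -0.2, -0.4]
finger_gap: 0.448
grip_force: 0.0
t 29.88 pos [ 0.602  -0.2004  0.1183] yaw 31.9 travel [109.8 -87.6   0.3] spin -1.14 gap 41.2 F [ 0.2 -0.2 -0.4] tq [-0.02 -0.03 -0.03] grip 0.0 q6 0.69
```

Home. TL next.

```bash

python3 -m pendant '{"travel":[[16,-12,0],[16,-12,0],[16,-13,0],[16,-13,0],[16,-13,0],[15,-12,0],[15,-12,0],[0,0,0]],"spin":[0,0,0,0,0,0,0,-0.12]}'
python3 -m pendant '{"travel":[[0,0,0],[0,0,0],[0,0,0],[0,0,0],[0,0,0],[0,0,0],[0,0,0],[0,0,0]],"spin":[-0.124,-0.124,-0.124,-0.124,-0.124,-0.124,-0.124,-0.124]}'
python3 -c "
from h import *
to('TL',.043,97.2)"
```

```text
t: 30.55
ee_pos: [0.6505, -0.0654, 0.1175]
tcp_rot: [[0.78, 0.625, 0.0], [0.625, -0.78, 0.001], [0.001, -0.001, -1.0]]
wrist_force: [-0.3, -1.0, 1.0]
finger_gap: 0.451
grip_force: 0.0
t: 31.22
ee_pos: [0.6494, -0.0684, 0.1174]
tcp_rot: [[-0.104, 0.995, -0.0], [0.995, 0.104, 0.0], [0.0, -0.0, -1.0]]
wrist_force: [-0.1, 0.1, 0.9]
finger_gap: 0.456
grip_force: 0.0
t 31.22 pos [ 0.6494 -0.0684  0.1174] yaw 96.0 travel [ 0.4 -0.3 74.4] spin -0.022 gap 41.9 F [-0.1  0.1  0.9] tq [-0.06 -0.14 -0.02] grip 0.0 q6 -0.21
```

```bash

python3 -m pendant '{"travel":[[0,0,15],[0,0,20],[0,0,20],[0,0,14],[0,0,5],[0,0,0],[0,0,0],[0,0,0]],"spin":[0,0,0,0,0,0,0,0]}'
python3 -m pendant '{"travel":[[0,0,0],[0,0,0],[0,0,0],[0,0,0],[0,0,0],[0,0,0],[0,0,0],[0,0,0]],"spin":[0,0,0,0,0,0,0,0]}' 1
python3 -m pendant '{"travel":[[0,0,0.4],[0,0,0.4],[0,0,0.4],[0,0,0.4],[0,0,0.4],[0,0,0.4],[0,0,0.4],[0,0,0.4]],"spin":[0.12,0.12,0.12,0.12,0.12,0.12,0.12,0.12]}'
python3 -m pendant '{"travel":[[0,0,0.4],[0,0,0.4],[0,0,0],[0,0,0],[0,0,0],[0,0,0],[0,0,0],[0,0,0]],"spin":[0.08,0.08,0,0,0,0,0,0]}'
python3 -c "
from h import *
to('TL',.038,34.4)"
python3 -m pendant '{"travel":[[0,0,0],[0,0,0],[0,0,0],[0,0,-15],[0,0,-16],[0,0,-16],[0,0,-16],[0,0,-15]],"spin":[0,0,0,0,0,0,0,0]}' 0.1
python3 -c "
from h import *
to('BR',.118,97.2)"
```

```text
t: 31.88
ee_pos: [0.6504, -0.0686, 0.0449]
tcp_rot: [[-0.098, 0.995, 0.002], [0.995, 0.098, -0.0], [-0.0, 0.002, -1.0]]
wrist_force: [0.1, 0.3, 0.7]
finger_gap: 0.448
grip_force: 0.0
t: 32.55
ee_pos: [0.6488, -0.0686, 0.044]
tcp_rot: [[-0.098, 0.995, -0.001], [0.995, 0.098, -0.0], [0.0, -0.001, -1.0]]
wrist_force: [-4.8, 0.6, 5.0]
finger_gap: 0.13
grip_force: 30.0
t: 33.22
ee_pos: [0.6477, -0.0682, 0.0405]
tcp_rot: [[0.763, 0.646, -0.003], [0.646, -0.763, 0.001], [-0.002, -0.003, -1.0]]
wrist_force: [-7.6, 1.2, 7.9]
finger_gap: 0.13
grip_force: 30.0
t: 33.88
ee_pos: [0.6477, -0.0681, 0.0404]
tcp_rot: [[0.853, 0.522, -0.003], [0.522, -0.853, 0.0], [-0.003, -0.002, -1.0]]
wrist_force: [-9.2, 2.6, 13.3]
finger_gap: 0.13
grip_force: 30.2
t 33.88 pos [ 0.6477 -0.0681  0.0404] yaw 31.5 travel [1.2 0.6 2.4] spin -0.051 gap 12.0 F [-9.2  2.6 13.3] tq [0.26 1.79 0.51] grip 30.20930975675583 q6 0.91
t: 34.55
ee_pos: [0.6497, -0.0684, 0.1184]
tcp_rot: [[0.853, 0.522, 0.0], [0.522, -0.853, 0.0], [0.0, 0.0, -1.0]]
wrist_force: [0.4, 0.0, 0.2]
finger_gap: 0.453
grip_force: 0.0
t 34.55 pos [ 0.6497 -0.0684  0.1184] yaw 31.4 travel [-197.3  -21.3    0.3] spin -1.148 gap 41.6 F [0.4 0.  0.2] tq [ 0.01  0.02 -0.03] grip 0.0 q6 0.91
```

```bash

python3 -m pendant '{"travel":[[-28,-3,0],[-28,-3,0],[-28,-3,0],[-28,-3,0],[-28,-3,0],[-28,-3,0],[-29,-3,0],[0,0,0]],"spin":[0,0,0,0,0,0,0,-0.12]}'
python3 -m pendant '{"travel":[[0,0,0],[0,0,0],[0,0,0],[0,0,0],[0,0,0],[0,0,0],[0,0,0],[0,0,0]],"spin":[-0.124,-0.124,-0.124,-0.124,-0.124,-0.124,-0.124,-0.124]}'
python3 -c "
from h import *
to('BR',.043,97.2)"
```

```text
t: 35.22
ee_pos: [0.4659, -0.1543, 0.1172]
tcp_rot: [[0.786, 0.618, -0.003], [0.618, -0.786, 0.0], [-0.002, -0.002, -1.0]]
wrist_force: [0.2, 0.7, -0.1]
finger_gap: 0.449
grip_force: 0.0
t: 35.88
ee_pos: [0.4707, -0.1534, 0.1177]
tcp_rot: [[-0.096, 0.995, 0.001], [0.995, 0.096, 0.0], [-0.0, 0.001, -1.0]]
wrist_force: [-0.1, -0.6, -0.3]
finger_gap: 0.448
grip_force: 0.0
t 35.88 pos [ 0.4707 -0.1534  0.1177] yaw 95.5 travel [ 0.2 -0.4 74.7] spin -0.03 gap 41.2 F [-0.1 -0.6 -0.3] tq [ 0.01 -0.13  0.  ] grip 0.0 q6 -0.41
```

```bash

python3 -m pendant '{"travel":[[0,0,15],[0,0,20],[0,0,20],[0,0,14],[0,0,5],[0,0,0],[0,0,0],[0,0,0]],"spin":[0,0,0,0,0,0,0,0]}'
python3 -m pendant '{"travel":[[0,0,0],[0,0,0],[0,0,0],[0,0,0],[0,0,0],[0,0,0],[0,0,0],[0,0,0]],"spin":[0,0,0,0,0,0,0,0]}' 1
python3 -m pendant '{"travel":[[0,0,0.4],[0,0,0.4],[0,0,0.4],[0,0,0.4],[0,0,0.4],[0,0,0.4],[0,0,0.4],[0,0,0.4]],"spin":[0.12,0.12,0.12,0.12,0.12,0.12,0.12,0.12]}'
python3 -m pendant '{"travel":[[0,0,0.4],[0,0,0.4],[0,0,0],[0,0,0],[0,0,0],[0,0,0],[0,0,0],[0,0,0]],"spin":[0.08,0.08,0,0,0,0,0,0]}'
python3 -c "
from h import *
to('BR',.038,34.4)"
python3 -m pendant '{"travel":[[0,0,0],[0,0,0],[0,0,0],[0,0,-15],[0,0,-20],[0,0,-25],[0,0,-30],[0,0,-30]],"spin":[0,0,0,0,0,0,0,0]}' 0.1
python3 -m pendant '{"travel":[[-25,0,0],[-25,0,0],[-25,0,0],[-25,10,0],[-15,20,0],[0,25,0],[0,25,0],[0,20,0]],"spin":[0,0,0,0,0,0,0,0]}'
python3 -m pendant '{"travel":[[0,25,0],[0,25,0],[0,25,0],[0,25,0],[0,25,0],[0,0,0],[0,0,0],[0,0,0]],"spin":[0,0,0,0,0,0,0,0]}'
python3 -c "
from h import *
f=grab_frame('top');g=cv2.resize(f['image'][130:340,260:530],(500,389),interpolation=cv2.INTER_CUBIC)
h=cv2.resize(grab_frame('side')['image'][110:310,240:440],(300,389),interpolation=cv2.INTER_CUBIC)
cv2.imwrite('pics/m2.png',np.hstack([g,h]))"
```

```text
t: 36.55
ee_pos: [0.4712, -0.1536, 0.0446]
tcp_rot: [[-0.09, 0.996, 0.001], [0.996, 0.09, -0.0], [-0.001, 0.001, -1.0]]
wrist_force: [0.2, 0.1, 0.3]
finger_gap: 0.444
grip_force: 0.0
t: 37.22
ee_pos: [0.47, -0.1534, 0.0439]
tcp_rot: [[-0.09, 0.996, -0.001], [0.996, 0.09, -0.0], [-0.0, -0.001, -1.0]]
wrist_force: [-3.9, -0.9, 6.0]
finger_gap: 0.127
grip_force: 29.9
t: 37.88
ee_pos: [0.4692, -0.1531, 0.0405]
tcp_rot: [[0.768, 0.64, -0.002], [0.64, -0.768, 0.0], [-0.001, -0.002, -1.0]]
wrist_force: [-5.3, 0.6, 8.5]
finger_gap: 0.129
grip_force: 29.9
t: 38.55
ee_pos: [0.4692, -0.1531, 0.0403]
tcp_rot: [[0.857, 0.516, -0.002], [0.516, -0.857, 0.0], [-0.002, -0.001, -1.0]]
wrist_force: [-7.8, 0.1, 15.8]
finger_gap: 0.132
grip_force: 30.2
t 38.55 pos [ 0.4692 -0.1531  0.0403] yaw 31.0 travel [0.9 0.7 2.3] spin -0.059 gap 12.1 F [-7.8  0.1 15.8] tq [0.11 1.53 0.5 ] grip 30.18265038728714 q6 0.71
t: 39.22
ee_pos: [0.47, -0.1531, 0.1605]
tcp_rot: [[0.857, 0.515, -0.001], [0.515, -0.857, 0.001], [-0.001, -0.001, -1.0]]
wrist_force: [0.5, -0.7, 0.2]
finger_gap: 0.45
grip_force: 0.0
t: 39.88
ee_pos: [0.4241, -0.3, 0.1598]
tcp_rot: [[0.858, 0.514, 0.001], [0.514, -0.858, -0.0], [0.001, 0.001, -1.0]]
wrist_force: [0.5, -0.4, -0.3]
finger_gap: 0.448
grip_force: 0.0
t: 40.55
ee_pos: [0.4871, -0.4047, 0.1591]
tcp_rot: [[0.857, 0.515, -0.001], [0.515, -0.857, 0.001], [-0.0, -0.002, -1.0]]
wrist_force: [-0.9, -0.3, -0.4]
finger_gap: 0.446
grip_force: 0.0
```

View pics/m2.png

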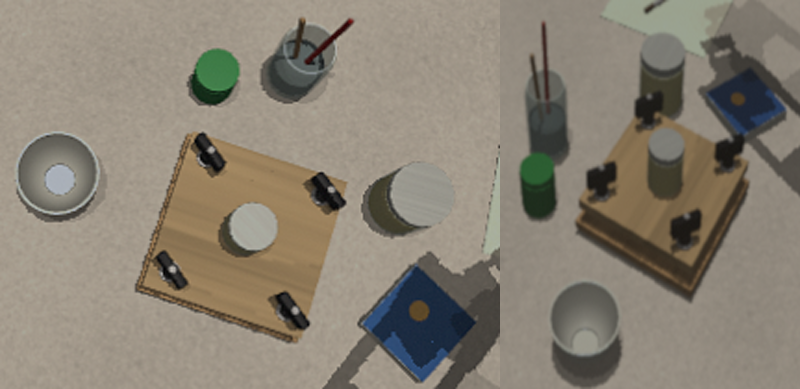

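The picture shows all four bars at the same fully turned angle. The jar stands mid-board near (253,227), and the bowl, brush jar and tile are where they were.

```bash
python3 -c "
from station import *
print(job_done())"
```

```text
the job is handed in; nothing more can be done
None
```

All four knobs were turned crosswise to half way and then to their end stops, with the weight jar still standing on the board and the bowl, brush jar and tile where they were, and the job is handed in at about 41 s of the 72 s limit (no verdict came back).

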